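# Find where the brake disc binds and mark it

### The arm

A 6-joint arm with a two-finger parallel gripper is mounted at the origin on the work surface. World frame = base frame: x ahead of the robot, y to its left, z up, the work surface at z = 0. Lengths are in m, angles in rad, forces in N, time in s.
With the tool pointing down it reaches from about 0.25 to 0.725 m from the base axis. Payload 4 kg.
Tool frame: the origin (TCP) lies on the centre line of the jaws, within the pads' length; the fingertips stand 14 mm ahead of it and the grasp point (between the pads) lies 5 mm behind it; z points along the fingers, x is the direction in which the jaws open and shut, and the axes are right-handed (so a half turn about z gives the same grasp; the last joint's range is limited). The gripper opens to 85 mm and grips with 20 to 120 N. Pads are 22 mm wide; open, the fingers measure 114 mm over their backs; the gripper's body (76 mm by 85 mm) begins 54 mm behind the grasp point. The pads swing forward as they close: fully open they stand 13 mm farther back than shut.
Start: joints at [1.206, 0.241, 0.005, 1.335, 0, 1.571], TCP at [0.178, 0.467, 0.245] pointing down, gripper open.
Joint ranges: [-2.72, 2.72], [-1.05, 1.87], [-1.09, 1.28], [-1.99, 2.15], [-1.42, 1.44], [-3.14, 3.14]. Speed limits (rad/s): [2.79, 2.79, 3.14, 3.14, 3.14, 3.14].

### API

Orientations are given as a unit quaternion [x, y, z, w].
In Python, from workcell import get_obs, optics, ticket gives the robot as it stands.
- The arm moves only by the shell command python3 -m inch 'ROWS'. ROWS is JSON, a list that holds one entry, the list of rows, each a list of 5 numbers: the finger opening in cm, from 0 to 8.54, then the shift along the tool's x, y, z in cm, then the turn about the tool's z in degrees. In form: [[[fingers, dx, dy, dz, roll], ...]]. A call has exactly 5 rows; each row is the pose to reach, as a shift and turn from the pose measured when the call began, along the tool's axes at that moment; what a row does not reach only later rows make up. A row lasts 1/8 s, in which the tool goes at most 62.5 mm and 10.7 degrees, less where a joint would pass 70% of its speed; a pose out of reach is approached as far as the arm can. A call with a gripper value outside its range is refused whole. The fingers move at their own pace and stop on an object; the grip force is fixed at half the most. Time passes only in rows, so rows that repeat a pose let the fingers close, or fill a call up. It gives the time, the measured TCP pose, the force and the opening at its end, in the units of the state.
- get_obs(): the state, without advancing time (a new reading comes with each control period).
- optics.camera(name): name is "scene" or "top"; returns (picture, depth): 420x560x3 uint8, red, green, blue; 420x560 float32, m along the optical axis (not along the pixel's ray), 0 where there is no reading.
- optics.camera_info(name): a dict with "vfov" (degrees; the focal length in pixels is half the picture's height over the tangent of half this angle, whatever the lens; pixels are square), "cx", "cy" (the principal point, pixels), "k1" (the pictures are not rectified: a ray, as slopes to the right and down, at radius r is drawn at 1 + k1 r^2 times it, then the intrinsics apply), "R" (3x3) and "t" (3): a world point X has camera coordinates R X + t. Camera axes: x right, y down, z forward; pixel columns grow to the right and rows downward; lengths in m; the calibration is good to about 2 mm. A picture is of the moment at which its call begins. camera_info takes no time and is no camera call.
- ticket.job_done(): hands the job in, once; it reports no verdict.
The state is a dict: "clock": time; "joint_pos": joint angles; "joint_vel": joint speeds; "tau": joint torques, N m; "eef_pos": TCP position; "tool_rot": TCP orientation; "ft_force": force on the tool from outside, world axes, zero at the start; "ft_torque": the same for the moment, N m; "grip_width": finger opening in m.
Only numpy, scipy, OpenCV 4.12 (cv2) and the standard library are available. Lean on these libraries where they do the work, as an engineer would, in place of code of your own. Each camera call takes 0.05 s, during which the arm holds its last target.

### The job

This brake disc binds at one place as it goes round. Turn it gently by its black handle, feel for the place where it drags against the red caliper and leave it standing there at its tightest; then stand the orange-topped marker puck upright on the disc's flat face at the tip of the yellow pointer, let go and back away. Do not force the disc or disturb the other things on the bench.

Things in the scene. Friction and masses are not known exactly. Their poses are not given: they have to be found in the camera images.
- rotor: Steel brake disc, 240 mm across, lying flat on an upright spindle; turns either way without end. Origin on the axis at its underside, 38 mm above the bench; x points to the handle, z up. Flat top face (60 to 120 mm from the axis) 22 mm above the origin; hub in the middle (radius 60 mm) 25 mm higher, with bolts 14 mm tall. Light even drag, 1 to 2 N felt at the handle; stays where left.
- handle_grip (a point): Middle of the black upright turning handle on the disc's hub: round grip 22 mm in diameter, 58 mm tall, 126 mm above the bench, 48 mm from the spindle axis. It spins on its own pin, so fingers can keep their heading while leading it round; held with under 15 N it may slide along them, over 40 N is too hard. The pin stands 2 mm out on top. At the tight place it is over 0.9 rad away from the pointer.
- spindle (a point): Fixed point on the spindle axis at the height of the disc's flat face (60 mm above the bench). Its x axis points to the caliper.
- caliper: Red fixed caliper straddling the disc's rim, 64 mm wide, 93 to 161 mm from the spindle axis, top 92 mm above the bench with 4 mm bolt heads. Carries the pad and the yellow pointer. Origin on the spindle axis at bench height; x points from there through the pad; z up.
- mark_point (a point): Where the marker goes: point on the disc's flat face just inward of the yellow pointer's tip, fixed to the stand (it does not turn with the disc), 93 mm from the spindle axis, 0.75 rad counterclockwise (from above) from the caliper's middle. The pointer is an 8 mm bar rising outside the rim; it ends 126 mm from the axis, top 68 mm above the bench.
- marker: Marker puck, loose, 90 g: brass foot 32 mm across and 14 mm tall with an upright orange round grip 20 mm in diameter above it, 48 mm tall in all. Origin at the centre of its underside, z up. Starts standing on the bench to the right of the stand, seen from the robot.
- nut_jar: Bystander: amber jar, 60 mm across and 85 mm tall, standing on the bench; origin at the centre of its underside.
- wrench: Bystander: wrench 190 mm long lying on the bench along its x axis; origin under its middle.
- bearing: Bystander: steel bearing ring, 72 mm across with a 36 mm bore, 20 mm thick, lying on the bench; origin at the centre of its underside.
- pad (a point): Fixed point on the disc's face under the caliper's sprung pad, 108 mm from the axis. The disc has one unseen swell, elsewhere each time, never here at the start. As it passes here the drag at the handle rises: over 0.1 rad (up to 9 N), then stays full, 5 to 7 N, for 0.2 rad, then falls within 0.1 rad. Tightest: the middle of the full drag. The disc stays there if let go.
Things that resemble listed ones, but are neither listed nor needed, are in the scene too. Of the things like the marker, leave any that is grey or pink; of the rest the smaller one is meant.

How it is judged:
On the way, in this order (a step that is already met when the one before it is completed fails the run):
1. the disc stands still with its tight place under the caliper's pad (contact force between caliper and rotor above 5.5 N and angular speed of rotor below 0.1 rad/s), for 0.3 s.
2. the marker stands on the disc's face at the pointer, let go (distance between marker and mark_point below 0.014 m and contact force between marker and rotor above 0.2 N and contact force between the fingers and marker below 0.1 N), for 0.2 s.
At the end, for the whole second after the job is handed in: The disc is at rest with its tight place under the caliper's pad (pad pressed with more than 5.5 N: within about 0.13 rad of the tightest place), and the marker stands upright (within 0.1 rad), released and at rest on the disc's flat face with its centre within 14 mm of the mark point (contact force between caliper and rotor above 5.5 N and angular speed of rotor below 0.05 rad/s and distance between marker and mark_point below 0.014 m and angle between marker's own z axis and vertical below 0.1 rad and contact force between marker and rotor above 0.2 N and linear speed of marker below 0.02 m/s); the robot touches nothing.
It fails at once if the disc or its handle is forced or gripped hard (more than 100 N of finger contact in all, both fingers added) (contact force between the fingers and rotor above 100 N).
It fails at once if the disc is spun fast (over 3 rad/s) (angular speed of rotor above 3 rad/s).
It fails at once if the caliper or pointer is struck or leant on with more than 15 N (contact force between any of the fingers, the arm and caliper above 15 N).
It fails at once if the marker is dropped or knocked over (angle between marker's own z axis and vertical above 0.7 rad).
It fails at once if a bystander is moved more than 20 mm (distance of any of nut_jar, wrench, bearing from where it was at the start of the episode above 0.02 m).
It also fails if it takes over 72 s, if anything falls off the work surface, if the arm or the gripper's body presses on something with over 40 N, if the wrist force passes 120 N, or if a joint passes its speed limit or range.

## Working session

There is one attempt and no reset: what is moved stays moved. The work goes in short steps, Python scripts to look and compute and a shell command to move; the robot and the scene stay as the last step left them, time stands still between calls to the robot, and variables do not carry over. Pictures are saved under pics/ and viewed, and the job is handed in when it is done.

```bash
ls; mkdir -p pics; python3 - <<'E'
from workcell import get_obs, optics
import cv2,numpy as np
o=get_obs();print(o)
for n in ("scene","top"):
    im,d=optics.camera(n);cv2.imwrite(f"pics/{n}0.png",im[:,:,::-1]);np.save(f"pics/{n}0d.npy",d);np.save(f"pics/{n}0i.npy",im)
    print(n,optics.camera_info(n))
E
```

```text
pics
{'clock': 0.0, 'joint_pos': array([1.20601866e+00, 2.41407315e-01, 3.69428139e-03, 1.33519555e+00,
       2.29799968e-05, 1.57080185e+00]), 'joint_vel': array([-4.90341670e-04,  7.95030277e-05,  6.61918474e-04, -5.19616166e-04,
       -1.19369517e-03, -3.81316966e-04]), 'tau': array([-3.36360754e-04, -3.72321510e+01,  2.52406597e+01,  1.68546801e-02,
        1.21411090e-04,  1.85549692e-05]), 'eef_pos': array([0.17814495, 0.46652876, 0.24440433]), 'tool_rot': array([ 8.23633800e-01,  5.67121017e-01, -8.76377733e-04,  5.89495108e-04]), 'ft_force': array([-0.25885975, -0.57799602,  0.16461869]), 'ft_torque': array([-0.00536544,  0.07599034, -0.01325001]), 'grip_width': 0.08565794743455644}
scene {'vfov': 42.88569556686214, 'cx': 282.2095423313064, 'cy': 211.4923472350191, 'k1': 0.03878129009080216, 'R': array([[ 0.57969784,  0.81479178,  0.0080479 ],
       [ 0.63358759, -0.44452249, -0.63321918],
       [-0.51236431,  0.37217483, -0.77393069]]), 't': array([-0.35113398, -0.27714841,  1.61774232])}
top {'vfov': 55.789388886555756, 'cx': 276.7060827637561, 'cy': 210.729708530151, 'k1': -0.015451045822291046, 'R': array([[-0.01609261, -0.99982541, -0.00949665],
       [-0.98210762,  0.01758834, -0.18749741],
       [ 0.18763171,  0.00630941, -0.98221919]]), 't': array([0.03559649, 0.55758169, 1.17186525])}
```

View pics/scene0.png

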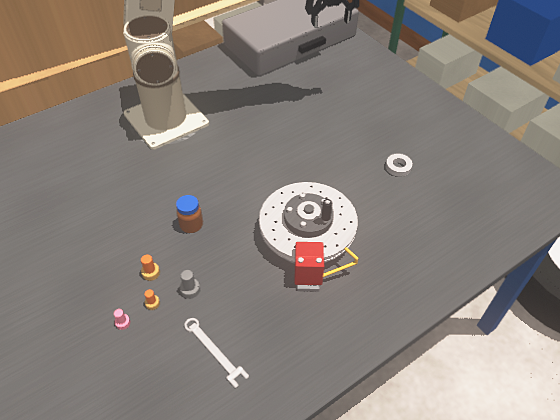

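View pics/top0.png

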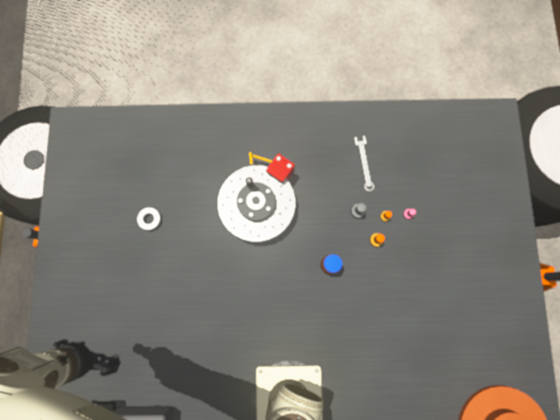

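The scene view shows the disc at (308,220), handle (327,205), red caliper (310,262) and yellow pointer with its tip near (348,250). Marker candidates are orange (150,267), orange (152,299), grey (188,283) and pink (121,318). Grey and pink are excluded, so it is the smaller of the two orange ones, which I'll measure next.

```bash
cat > h.py <<'E'
import numpy as np, cv2
from workcell import optics
def rays(n,uv):
    c=optics.camera_info(n);f=210/np.tan(np.radians(c['vfov']/2))
    uv=np.atleast_2d(np.asarray(uv,float));K=np.array([[f,0,c['cx']],[0,f,c['cy']],[0,0,1]])
    s=cv2.undistortPoints(uv.reshape(-1,1,2),K,np.array([c['k1'],0,0,0,0])).reshape(-1,2)
    return s,np.array(c['R']),np.array(c['t'])
def at_depth(n,uv,z):
    s,R,t=rays(n,uv);z=np.asarray(z).reshape(-1,1)
    return (np.hstack([s,np.ones((len(s),1))])*z-t)@R
def at_height(n,uv,h):
    s,R,t=rays(n,uv);d=np.hstack([s,np.ones((len(s),1))])@R;C=-R.T@t
    return C+d*((h-C[2])/d[:,2])[:,None]
def proj(n,X):
    c=optics.camera_info(n);f=210/np.tan(np.radians(c['vfov']/2));K=np.array([[f,0,c['cx']],[0,f,c['cy']],[0,0,1]])
    return cv2.projectPoints(np.atleast_2d(X).astype(float),cv2.Rodrigues(np.array(c['R']))[0],np.array(c['t']),K,np.array([c['k1'],0,0,0,0.]))[0].reshape(-1,2)
def cloud(n,d):
    v,u=np.mgrid[0:420,0:560];uv=np.stack([u,v],-1).reshape(-1,2)
    return at_depth(n,uv,d.ravel()).reshape(420,560,3)
E
python3 - <<'E'
from h import *
np.set_printoptions(precision=4,suppress=True)
for n in("scene","top"):
    im=np.load(f"pics/{n}0i.npy");d=np.load(f"pics/{n}0d.npy");P=cloud(n,d)
    hsv=cv2.cvtColor(im,cv2.COLOR_RGB2HSV)
    box=(P[...,0]>.2)&(P[...,0]<.85)&(abs(P[...,1])<.6)&(d>0)
    H,S,V=[hsv[...,i].astype(int) for i in range(3)]
    m={'orange':(H>5)&(H<20)&(S>150)&(V>110),'yellow':(H>20)&(H<32)&(S>130),'red':((H<4)|(H>176))&(S>170)&(V>90),'pink':(H>160)&(H<177)&(S>50)&(V>120),'blue':(H>100)&(H<125)&(S>150)}
    for k,mm in m.items():
        c,l,st,ce=cv2.connectedComponentsWithStats((mm&box).astype(np.uint8))
        for i in range(1,c):
            if st[i,4]>6:
                q=P[l==i];print(n,k,st[i],'c',ce[i],'lo',np.percentile(q,3,axis=0),'hi',np.percentile(q,97,axis=0))
    # disc face
    f=box&(P[...,2]>.055)&(P[...,2]<.065)&(S<60)
    q=P[f];print(n,'face',len(q),q.min(0),q.max(0))
    # handle
    for lo,hi in((.1,.2),):
        f=box&(P[...,2]>.13)&(P[...,2]<.2);print('high',P[f].mean(0) if f.any() else 0,f.sum(),np.argwhere(f).mean(0))
    print('bench z',np.median(P[box&(P[...,2]<.02)][:,2]))
im=cv2.imread('pics/scene0.png')
a=cv2.resize(im[240:340,90:230],None,fx=5,fy=5,interpolation=cv2.INTER_CUBIC);cv2.imwrite('pics/c1.png',a)
a=cv2.resize(im[170:300,240:370],None,fx=4.5,fy=4.5,interpolation=cv2.INTER_CUBIC);cv2.imwrite('pics/c2.png',a)
E
```

```text
scene orange [190 208  10  10  21] c [194.619  213.4762] lo [ 0.4106 -0.1409  0.0608] hi [ 0.4246 -0.1129  0.0672]
scene orange [345 249   8   8   8] c [348.5 252.5] lo [0.7124 0.1017 0.0627] hi [0.7346 0.1044 0.0675]
scene orange [141 255  14  19 189] c [147.6296 263.7831] lo [ 0.4615 -0.2971  0.0225] hi [ 0.4826 -0.2749  0.0663]
scene orange [354 257   4   5   7] c [355.5714 259.    ] lo [0.7422 0.1038 0.0612] hi [0.75   0.1086 0.0666]
scene orange [322 273   3   4   7] c [322.8571 275.    ] lo [0.7259 0.0181 0.0332] hi [0.7342 0.0299 0.0615]
scene orange [145 290  11  14 115] c [149.9478 296.6174] lo [ 0.5376 -0.3279  0.0171] hi [ 0.5553 -0.3108  0.0521]
scene yellow [345 248  13  11  32] c [351.0938 252.7188] lo [0.713  0.1023 0.0666] hi [0.7468 0.1088 0.0724]
scene yellow [324 262  31  14  78] c [338.6923 268.4615] lo [0.724  0.0347 0.0346] hi [0.7456 0.1007 0.051 ]
scene red [296 242  26   4  30] c [306.8667 242.2667] lo [0.6482 0.0042 0.0887] hi [0.6776 0.0528 0.0969]
scene red [322 246   1  10  10] c [322.  250.5] lo [0.6908 0.0368 0.09  ] hi [0.7066 0.0488 0.0957]
scene red 
[... 1123 characters left out ...]
.0177]
top yellow [249 152  22  12  69] c [256.5797 157.6232] lo [0.7125 0.0483 0.0328] hi [0.7458 0.1103 0.0701]
top yellow [371 234   7  12  28] c [373.3214 239.7143] lo [ 0.4502 -0.285   0.012 ] hi [ 0.4851 -0.2675  0.0207]
top red [268 155  26  26 333] c [279.5706 168.4955] lo [ 0.6513 -0.0167  0.0862] hi [0.713  0.0445 0.0954]
top pink [403 208  14  12 123] c [409.1545 212.9756] lo [ 0.5352 -0.4171 -0.0039] hi [ 0.5694 -0.3788  0.0488]
top blue [324 255  18  17 248] c [332.7097 263.0806] lo [ 0.3712 -0.1591  0.0791] hi [ 0.4141 -0.1129  0.0888]
top face 3064 [ 0.3652 -0.2419  0.055 ] [0.7049 0.2073 0.0649]
high [0.6288 0.1048 0.1505] 55 [180.7455 248.6727]
bench z -0.0005532244916978634
```

View pics/c1.png

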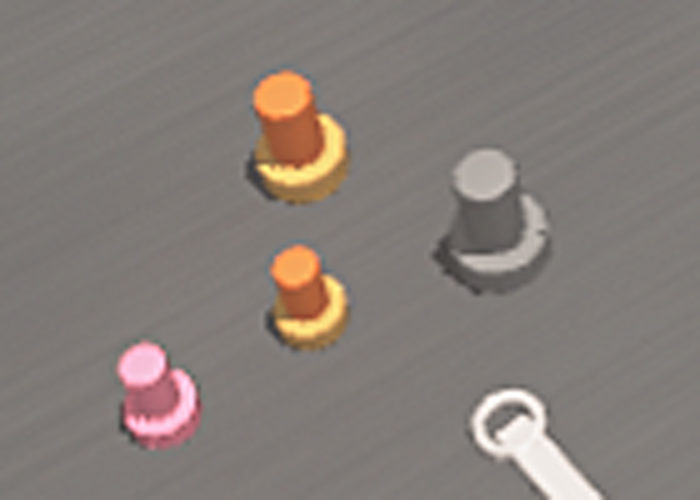

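View pics/c2.png

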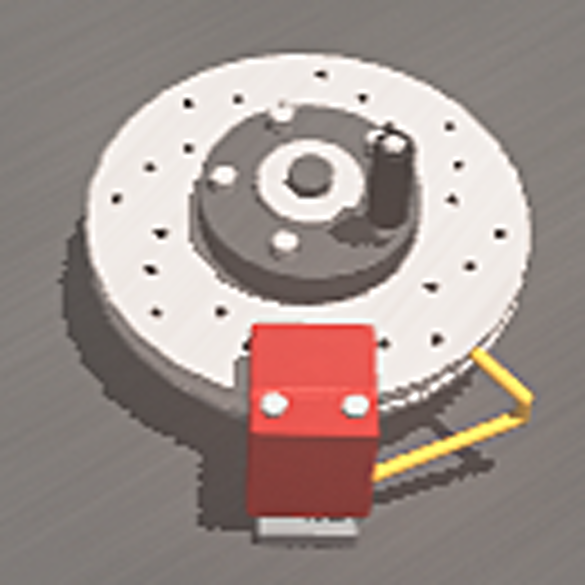

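The crops confirm the smaller orange marker at scene pixel (152,299), about (0.545,-0.32) with top near 48 mm. The handle is dark with a pin on top, and the pointer tip is at about (346,249). Next I'll fit the geometry.

```bash
python3 - <<'E'
from h import *
from scipy.optimize import least_squares
np.set_printoptions(precision=4,suppress=True)
# axis guess by fitting white-mask edge: disc face points
for n in("scene","top"):
    im=np.load(f"pics/{n}0i.npy");d=np.load(f"pics/{n}0d.npy");P=cloud(n,d)
    hsv=cv2.cvtColor(im,cv2.COLOR_RGB2HSV);S,V=hsv[...,1].astype(int),hsv[...,2].astype(int)
    m=(V>150)&(S<50)&(P[...,2]>.05)&(P[...,2]<.07)&(P[...,0]>.4)&(P[...,0]<.75)&(abs(P[...,1]-.05)<.17)
    m=m.astype(np.uint8)
    c,l,st,ce=cv2.connectedComponentsWithStats(m);i=1+np.argmax(st[1:,4]);
    cn=max(cv2.findContours((l==i).astype(np.uint8),cv2.RETR_EXTERNAL,cv2.CHAIN_APPROX_NONE)[0],key=len).reshape(-1,2)
    X=at_height(n,cn,.06)[:,:2]
    r=least_squares(lambda p:np.hypot(*(X-p[:2]).T)-p[2],[.58,.07,.12],loss='cauchy',f_scale=.002).x
    print(n,'circle',r)
    # red top
    H=hsv[...,0];mr=((H<8)|(H>175))&(S>130)&(V>100)&(P[...,2]>.085)&(P[...,2]<.1)&(P[...,0]>.6)
    X=P[mr][:,:2];bx=cv2.minAreaRect((X*1000).astype(np.float32));print('cal rect',bx, X.mean(0))
    # handle top points
    f=(P[...,2]>.147)&(P[...,2]<.165)&(abs(P[...,0]-.63)<.06)&(abs(P[...,1]-.09)<.05);print('handle top',P[f].mean(0),f.sum())
    # marker
    for z0,z1 in((.04,.06),):
      f=(P[...,2]>z0)&(P[...,2]<z1)&(abs(P[...,0]-.545)<.03)&(abs(P[...,1]+.32)<.03);print('mk top',np.median(P[f],0),f.sum())
# manual pixels
print('pin top scene',at_height('scene',[[240+395/4.5-.4,170+142/4.5-.4]],.157))
print('mk top scene',at_height('scene',[[90+296/5-.4,240+266/5-.4]],.048))
print('mk top top',at_height('top',[[386.8,214.2]],.04))
print('hub',at_height('scene',[[240+310/4.5-.4,170+172/4.5-.4]],.09))
print('ptr tip',at_height('scene',[[240+476/4.5-.4,170+352/4.5-.4]],.066))
E
```

```text
scene circle [0.5862 0.0909 0.1187]
cal rect ((689.8577270507812, 14.509422302246094), (61.14666748046875, 73.53611755371094), 53.609920501708984) [0.6905 0.0128]
handle top [0.6345 0.1031 0.155 ] 75
mk top [ 0.547  -0.32    0.0485] 70
top circle [0.585  0.0901 0.1181]
cal rect ((687.1683959960938, 14.139625549316406), (63.21757888793945, 68.3893051147461), 54.131710052490234) [0.6846 0.0153]
handle top [0.6303 0.1048 0.1532] 44
mk top [ 0.5432 -0.3186  0.0462] 35
pin top scene [[0.6315 0.1057 0.157 ]]
mk top scene [[ 0.545  -0.3183  0.048 ]]
mk top top [[ 0.5435 -0.316   0.04  ]]
hub [[0.5801 0.0949 0.09  ]]
ptr tip [[0.7101 0.105  0.066 ]]
```

```bash
cat > go.py <<'E'
import sys,numpy as np
from workcell import get_obs
def state(p=True):
    o=get_obs();q=o['tool_rot'];h=np.arctan2(2*(q[0]*q[1]+q[2]*q[3]),1-2*(q[1]**2+q[2]**2))
    if p: print('t %.2f'%o['clock'],'pos',o['eef_pos'].round(4),'h %.3f'%h,'q',o['joint_pos'].round(2),'F',o['ft_force'].round(2),'w %.4f'%o['grip_width'])
    return o,h
def to(x,y,z,H=None):
    o,h=state();d=np.array([x,y,z])-o['eef_pos'];c,s=np.cos(h),np.sin(h)
    print('shift cm: x %.2f y %.2f z %.2f'%tuple(100*np.array([d[0]*c+d[1]*s,d[0]*s-d[1]*c,-d[2]])),'' if H is None else 'roll %.1f'%(-np.degrees(H-h)))
if __name__=='__main__':
    to(*map(float,sys.argv[1:]))
E
python3 go.py .632 .1045 .2 -1.28
python3 -m inch '[[[6,0,0,0,4],[6,0,0,0,8],[6,0,0,0,8],[6,0,0,0,8],[6,0,0,0,8]]]'; python3 go.py .632 .1045 .2 -1.28
```

```text
t 0.10 pos [0.1782 0.4666 0.2445] h 1.206 q [ 1.21  0.24  0.    1.34 -0.    1.57] F [-0.48  0.49 -0.12] w 0.0852
shift cm: x -17.63 y 55.31 z 4.45 roll 142.4
clock: 0.72
eef_pos: [0.1782, 0.4666, 0.2444]
tool_rot: [0.861, 0.509, -0.001, 0.001]
ft_force: [-0.1, -0.3, 0.4]
grip_width: 0.0601
t 0.72 pos [0.1782 0.4666 0.2444] h 1.067 q [ 1.21  0.24  0.    1.34 -0.    1.71] F [-0.1  -0.29  0.38] w 0.0601
shift cm: x -9.79 y 57.22 z 4.44 roll 134.5
```

```bash
python3 -m inch '[[[5,-1,5.7,0,10],[5,-2,11.4,0,20],[5,-3,17.1,0,30],[5,-4,22.8,0,40],[5,-5,28.5,0,50]]]'>/dev/null; python3 go.py .632 .1045 .18 -1.28
```

```text
t 1.35 pos [0.4049 0.2839 0.2448] h 0.189 q [ 0.61  0.23 -0.01  1.33 -0.    1.99] F [ 1.42  0.88 -0.15] w 0.0499
shift cm: x 18.93 y 21.89 z 6.48 roll 84.2
```

```bash
python3 -m inch '[[[5,3.8,4.4,0,10],[5,7.6,8.8,1,20],[5,11.4,13.1,2,30],[5,15.2,17.5,3,40],[5,18.9,21.9,4.4,50]]]'>/dev/null; python3 go.py .632 .1045 .18 -1.28
```

```text
t 1.98 pos [0.6334 0.103  0.201 ] h -0.689 q [ 0.16  0.55  0.35  1.37 -0.    2.42] F [0.65 0.46 0.38] w 0.0499
shift cm: x -0.20 y -0.03 z 2.10 roll 33.9
```

```bash
python3 -m inch '[[[5,-0.2,0,0,10],[5,-0.2,0,0,20],[5,-0.2,0,1.5,30],[5,-0.2,0,4.5,34],[5,-0.2,0,7.3,34]]]'>/dev/null; python3 go.py .632 .1045 .128 -1.28; python3 - <<'E'
from h import *
for n in("scene","top"):
    im,d=optics.camera(n);cv2.imwrite(f"pics/{n}1.png",im[:,:,::-1])
    a=im[150:280,240:370] if n=="scene" else im[130:250,200:310]
    cv2.imwrite(f"pics/{n}1c.png",cv2.resize(a,None,fx=4.5,fy=4.5,interpolation=cv2.INTER_CUBIC)[:,:,::-1])
E
```

```text
t 2.60 pos [0.632  0.1041 0.1272] h -1.283 q [ 0.16  0.58  0.21  1.2  -0.    3.02] F [-0.34  0.58  0.12] w 0.0500
shift cm: x -0.04 y -0.01 z -0.08 roll -0.1
```

View pics/scene1c.png

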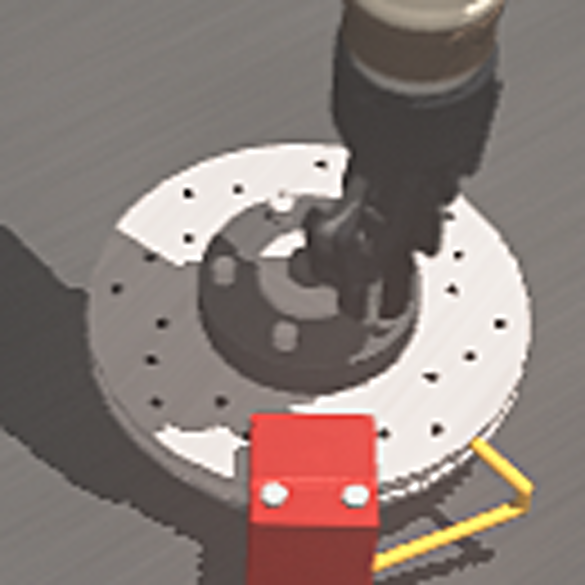

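View pics/top1c.png

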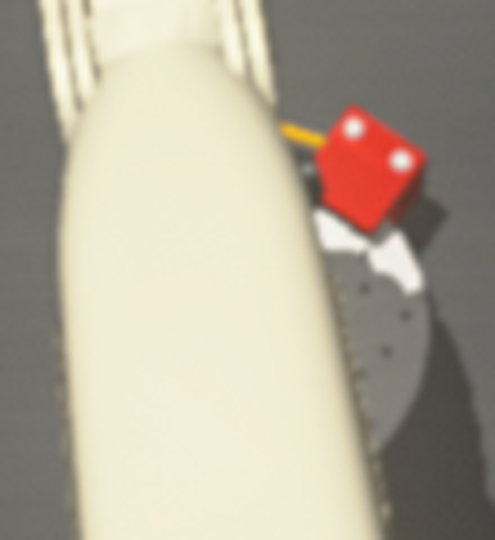

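The handle stands between the fingers with no contact force. Gripping at the fixed force would be about 60 N per finger, too hard, so I'll cage the handle loosely (2.6 cm opening) and lead it round counterclockwise.

```bash
cat > th.py <<'E'
from go import *
A=np.array([.5855,.0905])
o,h=state(False);d=o['eef_pos'][:2]-A;th=np.arctan2(d[1],d[0])%(2*np.pi)
t=np.array([-np.sin(th),np.cos(th)]);F=o['ft_force']
print('t %.2f th %.3f r %.4f z %.4f herr %.3f Ft %.2f Fr %.2f Fz %.2f w %.4f q6 %.2f'%(o['clock'],th,np.hypot(*d),o['eef_pos'][2],(h-th+np.pi/2+np.pi)%(2*np.pi)-np.pi,F[:2]@t,F[:2]@d/np.hypot(*d),F[2],o['grip_width'],o['joint_pos'][5]))
E
python3 th.py
python3 -m inch '[[[3,0,0,0,0],[2.6,0,0,0,0],[2.6,0,0,0,0],[2.6,-0.25,0.01,0,-3],[2.6,-0.5,0.03,0,-6]]]' >/dev/null; python3 th.py
```

```text
t 2.70 th 0.294 r 0.0457 z 0.1240 herr -0.005 Ft 0.14 Fr -1.32 Fz -0.36 w 0.0497 q6 3.02
t 3.33 th 0.379 r 0.0462 z 0.1251 herr 0.015 Ft -2.32 Fr 0.29 Fz -0.47 w 0.0259 q6 2.92
```

```bash
python3 -m inch '[[[2.6,-0.45,0,0,-5],[2.6,-0.85,0.04,0,-10],[2.6,-1.25,0.13,0,-15],[2.6,-1.65,0.26,0,-20],[2.6,-2.05,0.42,0,-25]]]' >/dev/null; python3 th.py;
```

```text
t 3.95 th 0.819 r 0.0466 z 0.1258 herr 0.014 Ft -1.83 Fr -1.29 Fz -0.61 w 0.0258 q6 2.51
```

```bash
python3 -m inch '[[[2.6,-0.25,0,0,-3],[2.6,-0.5,0.01,0,-6],[2.6,-0.75,0.04,0,-9],[2.6,-1.0,0.09,0,-12],[2.6,-1.24,0.14,0,-15]]]' >/dev/null; python3 th.py;
```

```text
t 4.58 th 1.068 r 0.0470 z 0.1268 herr 0.028 Ft -0.76 Fr -0.69 Fz -0.39 w 0.0259 q6 2.26
```

```bash
python3 -m inch '[[[2.6,-0.25,0,0,-3],[2.6,-0.5,0.01,0,-6],[2.6,-0.75,0.04,0,-9],[2.6,-1.0,0.09,0,-12],[2.6,-1.24,0.14,0,-15]]]' >/dev/null; python3 th.py;
```

```text
t 5.20 th 1.314 r 0.0472 z 0.1278 herr 0.046 Ft -2.23 Fr 0.00 Fz -0.86 w 0.0263 q6 2.01
```

```bash
python3 -m inch '[[[2.6,-0.25,0,0,-3],[2.6,-0.5,0.02,0,-6],[2.6,-0.75,0.05,0,-9],[2.6,-1.0,0.1,0,-12],[2.6,-1.24,0.15,0,-15.5]]]' >/dev/null; python3 th.py;
```

```text
t 5.83 th 1.560 r 0.0469 z 0.1288 herr 0.073 Ft -1.81 Fr -0.44 Fz -0.33 w 0.0261 q6 1.74
```

```bash
python3 -m inch '[[[2.6,-0.25,0,0,-3],[2.6,-0.5,0.02,0,-6],[2.6,-0.75,0.05,0,-9],[2.6,-1.0,0.1,0,-12],[2.6,-1.24,0.15,0,-15]]]' >/dev/null; python3 th.py;
```

```text
t 6.45 th 1.804 r 0.0463 z 0.1299 herr 0.092 Ft -1.05 Fr -0.28 Fz -1.15 w 0.0257 q6 1.48
```

```bash
python3 -m inch '[[[2.6,-0.25,0,0,-3],[2.6,-0.5,0.02,0,-6],[2.6,-0.75,0.05,0,-9],[2.6,-1.0,0.1,0,-12],[2.6,-1.24,0.15,0,-15]]]' >/dev/null; python3 th.py;
```

```text
t 7.08 th 2.052 r 0.0453 z 0.1309 herr 0.107 Ft -1.63 Fr -0.40 Fz -0.48 w 0.0262 q6 1.21
```

```bash
python3 -m inch '[[[2.6,-0.25,0,0.05,-2],[2.6,-0.5,0,0.1,-4],[2.6,-0.75,-0.02,0.15,-6],[2.6,-1.0,-0.02,0.2,-8],[2.6,-1.25,-0.02,0.3,-10]]]' >/dev/null; python3 th.py;
```

```text
t 7.70 th 2.334 r 0.0459 z 0.1278 herr 0.002 Ft -1.84 Fr -0.88 Fz 0.63 w 0.0262 q6 1.03
```

```bash
python3 -m inch '[[[2.6,-0.25,0,0,-3],[2.6,-0.5,0.02,0,-6],[2.6,-0.75,0.04,0,-9],[2.6,-1.0,0.07,0.1,-12],[2.6,-1.25,0.11,0.1,-15]]]' >/dev/null; python3 th.py;
```

```text
t 8.32 th 2.613 r 0.0468 z 0.1264 herr -0.012 Ft -1.30 Fr -0.26 Fz 0.63 w 0.0257 q6 0.75
```

```bash
python3 -m inch '[[[2.6,-0.25,0,0,-3],[2.6,-0.5,0.02,0,-6],[2.6,-0.75,0.04,0,-9],[2.6,-1.0,0.07,0.1,-12],[2.6,-1.25,0.11,0.1,-14]]]' >/dev/null; python3 th.py;
```

```text
t 8.95 th 2.884 r 0.0480 z 0.1251 herr -0.036 Ft -1.09 Fr 0.20 Fz 0.49 w 0.0261 q6 0.48
```

```bash
python3 -m inch '[[[2.6,-0.25,0.02,0,-3],[2.6,-0.5,0.05,0,-6],[2.6,-0.75,0.09,0,-9],[2.6,-1.0,0.14,0,-12],[2.6,-1.25,0.2,0,-16]]]' >/dev/null; python3 th.py;
```

```text
t 9.57 th 3.149 r 0.0488 z 0.1247 herr -0.018 Ft -2.07 Fr 0.42 Fz 1.61 w 0.0262 q6 0.18
```

```bash
python3 -m inch '[[[2.6,-0.25,0.02,0,-3],[2.6,-0.5,0.05,0,-6],[2.6,-0.75,0.09,0,-9],[2.6,-1.0,0.14,0,-12],[2.6,-1.25,0.2,0,-16]]]' >/dev/null; python3 th.py;
```

```text
t 10.20 th 3.404 r 0.0496 z 0.1243 herr 0.009 Ft -1.05 Fr 0.56 Fz 0.64 w 0.0258 q6 -0.13
```

```bash
python3 -m inch '[[[2.6,-0.25,0.02,0,-3],[2.6,-0.5,0.05,0,-6],[2.6,-0.75,0.09,0,-9],[2.6,-1.0,0.14,0,-12],[2.6,-1.25,0.2,0,-15.5]]]' >/dev/null; python3 th.py;
```

```text
t 10.82 th 3.648 r 0.0503 z 0.1238 herr 0.038 Ft -1.13 Fr -0.44 Fz 1.39 w 0.0260 q6 -0.42
```

```bash
python3 -m inch '[[[2.6,-0.25,0.03,0,-3],[2.6,-0.5,0.08,0,-6],[2.6,-0.75,0.14,0,-9],[2.6,-1.0,0.2,-0.1,-12],[2.6,-1.25,0.28,-0.2,-14]]]' >/dev/null; python3 th.py;
```

```text
t 11.45 th 3.879 r 0.0504 z 0.1245 herr 0.054 Ft -1.73 Fr 1.10 Fz -1.59 w 0.0260 q6 -0.69
```

```bash
python3 -m inch '[[[2.6,-0.25,0.03,0,-3],[2.6,-0.5,0.08,0,-6],[2.6,-0.75,0.13,0,-9],[2.6,-1.0,0.18,0,-12],[2.6,-1.25,0.23,0,-14]]]' >/dev/null; python3 th.py;
```

```text
t 12.07 th 4.107 r 0.0503 z 0.1235 herr 0.073 Ft -1.58 Fr -0.19 Fz 0.54 w 0.0262 q6 -0.95
```

```bash
python3 -m inch '[[[2.6,-0.25,0.03,0,-3],[2.6,-0.5,0.08,0,-6],[2.6,-0.75,0.13,0,-9],[2.6,-1.0,0.18,0,-12],[2.6,-1.25,0.23,0,-14]]]' >/dev/null; python3 th.py;
```

```text
t 12.70 th 4.335 r 0.0495 z 0.1226 herr 0.092 Ft -2.10 Fr 1.15 Fz 0.50 w 0.0259 q6 -1.21
```

```bash
python3 -m inch '[[[2.6,-0.25,0.02,0,-2],[2.6,-0.5,0.04,0,-4],[2.6,-0.75,0.06,-0.1,-6],[2.6,-1.0,0.06,-0.2,-8],[2.6,-1.25,0.07,-0.2,-10]]]' >/dev/null; python3 th.py;
```

```text
t 13.32 th 4.585 r 0.0493 z 0.1243 herr 0.018 Ft -5.04 Fr -0.46 Fz 0.91 w 0.0258 q6 -1.39
```

```bash
python3 -m inch '[[[2.6,-0.25,0.02,0,-3],[2.6,-0.5,0.04,0,-6],[2.6,-0.75,0.08,0,-9],[2.6,-1.0,0.12,0,-12],[2.6,-1.25,0.16,0,-14]]]' >/dev/null; python3 th.py;
```

```text
t 13.95 th 4.736 r 0.0493 z 0.1240 herr 0.114 Ft -14.89 Fr 0.95 Fz 8.92 w 0.0260 q6 -1.64
```

```bash
python3 - <<'E'
from h import *
im,d=optics.camera("scene");cv2.imwrite("pics/s2.png",cv2.resize(im[130:300,220:390],None,fx=3.5,fy=3.5,interpolation=cv2.INTER_CUBIC)[:,:,::-1])
E
python3 th.py
```

```text
t 14.00 th 4.756 r 0.0493 z 0.1241 herr 0.095 Ft -11.08 Fr 1.21 Fz 6.83 w 0.0262 q6 -1.64
```

View pics/s2.png

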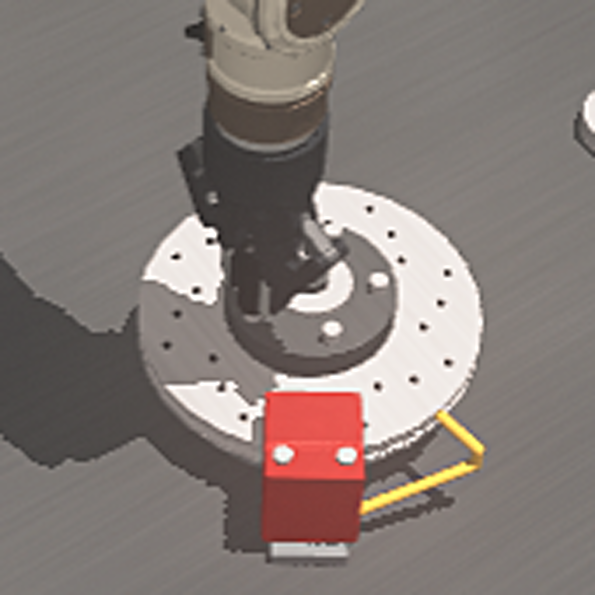

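```bash
python3 -m inch '[[[2.6,-0.25,0.02,0,-1],[2.6,-0.3,0.02,0,-1],[2.6,-0.35,0.02,0,-1.5],[2.6,-0.4,0.02,0,-2],[2.6,-0.45,0.02,0,-2]]]' >/dev/null; python3 th.py;
```

```text
t 14.62 th 4.771 r 0.0493 z 0.1239 herr 0.115 Ft -11.28 Fr 0.58 Fz 6.90 w 0.0257 q6 -1.67
```

```bash
python3 -m inch '[[[2.6,-0.35,0.02,0,-1],[2.6,-0.4,0.02,0,-1],[2.6,-0.45,0.03,0,-1],[2.6,-0.5,0.03,0,-2],[2.6,-0.55,0.04,0,-2]]]'; python3 th.py;
```

```text
clock: 15.25
eef_pos: [0.5902, 0.0414, 0.1238]
tool_rot: [-0.104, 0.994, -0.002, -0.017]
ft_force: [-11.0, -3.1, 6.2]
grip_width: 0.026
t 15.25 th 4.807 r 0.0493 z 0.1238 herr 0.114 Ft -11.21 Fr 2.03 Fz 6.17 w 0.0260 q6 -1.71
```

```bash
python3 -m inch '[[[2.6,-0.4,0.02,0,-1],[2.6,-0.45,0.03,0,-1],[2.6,-0.5,0.03,0,-1],[2.6,-0.55,0.03,0,-2],[2.6,-0.6,0.03,0,-2]]]' >/dev/null; python3 th.py;
```

```text
t 15.88 th 4.894 r 0.0492 z 0.1238 herr 0.063 Ft -5.15 Fr 1.77 Fz 3.22 w 0.0263 q6 -1.74
```

```bash
python3 -m inch '[[[2.6,-0.4,0.02,0,-1],[2.6,-0.45,0.02,0,-1],[2.6,-0.5,0.02,0,-1],[2.6,-0.55,0.02,0,-2],[2.6,-0.6,0.02,0,-2]]]' >/dev/null; python3 th.py;
```

```text
t 16.50 th 5.021 r 0.0490 z 0.1236 herr -0.028 Ft 0.26 Fr -0.14 Fz 0.40 w 0.0259 q6 -1.78
```

```bash
python3 -m inch '[[[2.4,0,0,0,0],[2.4,0,0,0,0],[2.4,0.1,0,0,1],[2.4,0.2,0,0,2],[2.4,0.3,0,0,3]]]' >/dev/null; python3 th.py;
```

```text
t 17.12 th 4.959 r 0.0491 z 0.1237 herr -0.020 Ft 0.87 Fr 0.73 Fz -0.44 w 0.0241 q6 -1.72
```

```bash
python3 -m inch '[[[2.4,0.1,0,0,1],[2.4,0.2,0,0,2],[2.4,0.3,0.02,0,3],[2.4,0.4,0.03,0,4],[2.4,0.5,0.03,0,5]]]' >/dev/null; python3 th.py;
```

```text
t 17.75 th 4.857 r 0.0489 z 0.1239 herr -0.007 Ft 2.02 Fr -0.04 Fz -1.60 w 0.0241 q6 -1.64
```

```bash
python3 -m inch '[[[2.4,0.1,0,0,1],[2.4,0.2,0,0,2],[2.4,0.3,0.02,0,3],[2.4,0.35,0.03,0,3],[2.4,0.4,0.03,0,3]]]' >/dev/null; python3 th.py;
```

```text
t 18.38 th 4.833 r 0.0488 z 0.1240 herr -0.035 Ft 10.03 Fr -0.84 Fz -7.80 w 0.0242 q6 -1.58
```

```bash
python3 -m inch '[[[2.4,0.25,0,0,1],[2.4,0.3,0,0,2],[2.4,0.35,0.02,0,2],[2.4,0.4,0.02,0,2],[2.4,0.45,0.03,0,3]]]' >/dev/null; python3 th.py;
```

```text
t 19.00 th 4.815 r 0.0487 z 0.1239 herr -0.071 Ft 12.69 Fr 0.41 Fz -9.63 w 0.0242 q6 -1.53
```

```bash
python3 -m inch '[[[2.4,0.4,0,0,1],[2.4,0.45,0,0,1],[2.4,0.5,0.02,0,1],[2.4,0.55,0.02,0,1],[2.4,0.6,0.03,0,2]]]' >/dev/null; python3 th.py;
```

```text
t 19.62 th 4.786 r 0.0487 z 0.1239 herr -0.079 Ft 14.73 Fr 1.46 Fz -10.90 w 0.0238 q6 -1.49
```

```bash
python3 -m inch '[[[2.4,0.4,0,0,0],[2.4,0.42,0,0,0],[2.4,0.44,0.02,0,0],[2.4,0.46,0.02,0,0],[2.4,0.5,0.03,0,0]]]' >/dev/null; python3 th.py;
```

```text
t 20.25 th 4.780 r 0.0487 z 0.1239 herr -0.074 Ft 16.05 Fr 2.14 Fz -11.61 w 0.0239 q6 -1.49
```

```bash
python3 -m inch '[[[2.4,0.5,0,0,0],[2.4,0.55,0,0,0],[2.4,0.6,0.02,0,0],[2.4,0.65,0.02,0,0],[2.4,0.7,0.03,0,0]]]' >/dev/null; python3 th.py;
```

```text
t 20.88 th 4.705 r 0.0486 z 0.1239 herr 0.001 Ft 11.62 Fr 0.28 Fz -8.87 w 0.0238 q6 -1.49
```

```bash
python3 -m inch '[[[2.4,0.45,0,0,0],[2.4,0.3,0,0,0],[2.4,0.1,0,0,0],[2.4,0,0,0,0],[2.4,0,0,0,0]]]' >/dev/null; python3 th.py;
```

```text
t 21.50 th 4.693 r 0.0486 z 0.1240 herr 0.013 Ft -0.38 Fr -0.33 Fz -0.59 w 0.0240 q6 -1.49
```

```bash
python3 -m inch '[[[5,0,0,0,0],[5,0,0,0,0],[5,0,0,-2.5,0],[5,0,0,-6,0],[5,0,0,-10,0]]]' >/dev/null; python3 th.py; python3 go.py .545 -.318 .12
```

```text
t 22.12 th 4.680 r 0.0476 z 0.2244 herr 0.025 Ft 0.92 Fr -0.04 Fz -0.31 w 0.0501 q6 -1.49
t 22.12 pos [0.584  0.0429 0.2244] h 3.135 q [ 0.08  0.42  0.21  1.36 -0.01 -1.49] F [ 0.93  0.01 -0.31] w 0.0501
shift cm: x 3.64 y -36.11 z 10.44
```

```bash
python3 -m inch '[[[4,0.7,-5,0,10],[4,1.4,-11,0,20],[4,2.1,-17,0,30],[4,2.8,-23,0,40],[4,3.5,-29,0,50]]]' >/dev/null; python3 go.py .545 -.3175 .12 1.68; python3 - <<'E'
from h import *
np.set_printoptions(precision=4,suppress=True)
im,d=optics.camera("scene");P=cloud("scene",d);cv2.imwrite("pics/s3.png",cv2.resize(im[160:350,90:370],None,fx=2.8,fy=2.8,interpolation=cv2.INTER_CUBIC)[:,:,::-1])
f=(P[...,2]>.13)&(P[...,2]<.165)&(np.hypot(P[...,0]-.5855,P[...,1]-.0905)<.07);print(f.sum(),P[f].mean(0),np.argwhere(f).mean(0),np.argwhere(f).min(0))
E
```

```text
t 22.75 pos [ 0.5465 -0.2486  0.2276] h 2.256 q [-0.42  0.45  0.26  1.38 -0.01 -1.11] F [-0.26 -0.85  0.2 ] w 0.0398
shift cm: x -5.24 y -4.48 z 10.76 roll 33.0
121 [0.5893 0.0396 0.1484] [204.7273 292.7355] [198 288]
```

View pics/s3.png

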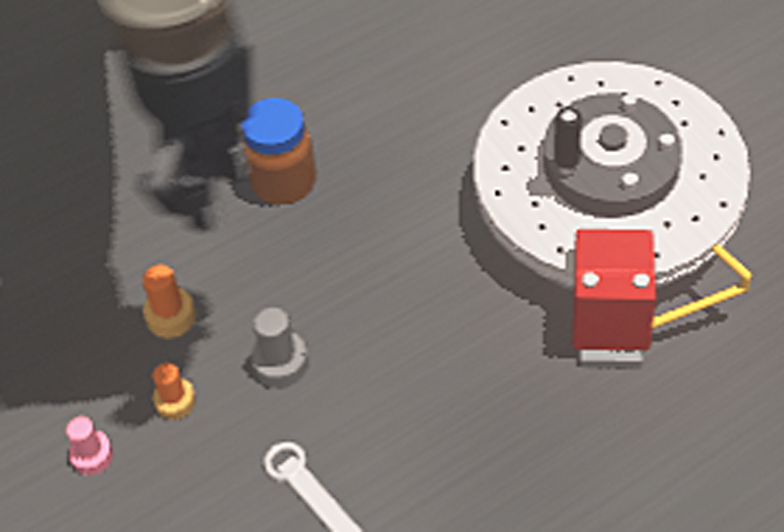

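The handle stands at about 4.70 rad, the middle of the felt drag (handle angle about 4.52 to 4.88). The disc is free of the arm, and nothing else looks moved. On to the marker.

```bash
python3 -m inch '[[[4,-1.1,-0.9,0,8],[4,-2.4,-2.1,1.5,16],[4,-3.8,-3.3,4,25],[4,-5.2,-4.5,7,33],[4,-5.2,-4.5,10.7,33]]]' >/dev/null; python3 go.py .545 -.3175 .031 1.68; python3 - <<'E'
from h import *
im,d=optics.camera("scene");cv2.imwrite("pics/s4.png",cv2.resize(im[220:350,80:230],None,fx=4.5,fy=4.5,interpolation=cv2.INTER_CUBIC)[:,:,::-1])
E
```

```text
t 23.43 pos [ 0.5421 -0.3285  0.1213] h 1.666 q [-0.54  0.57  0.17  1.17 -0.02 -0.63] F [0.05 0.43 0.07] w 0.0403
shift cm: x 1.07 y 0.39 z 9.03 roll -0.8
```

View pics/s4.png

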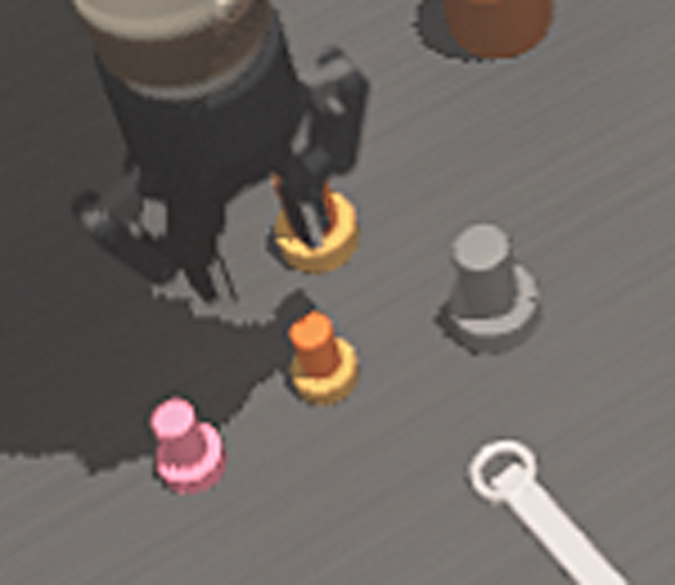

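```bash
python3 -m inch '[[[4,0.9,0.35,0,0],[4,1.0,0.4,2,0],[4,1.05,0.4,4,0],[4,1.05,0.4,5,0],[4,1.05,0.4,5,0]]]' >/dev/null; python3 go.py .545 -.3175 .031 1.68; python3 - <<'E'
from h import *
im,d=optics.camera("scene");cv2.imwrite("pics/s5.png",cv2.resize(im[220:350,80:230],None,fx=4.5,fy=4.5,interpolation=cv2.INTER_CUBIC)[:,:,::-1])
E
```

```text
t 24.10 pos [ 0.5417 -0.3152  0.0651] h 1.668 q [-0.52  0.61  0.09  1.05 -0.01 -0.62] F [-0.24 -0.02  0.19] w 0.0403
shift cm: x -0.26 y 0.31 z 3.41 roll -0.7
```

View pics/s5.png

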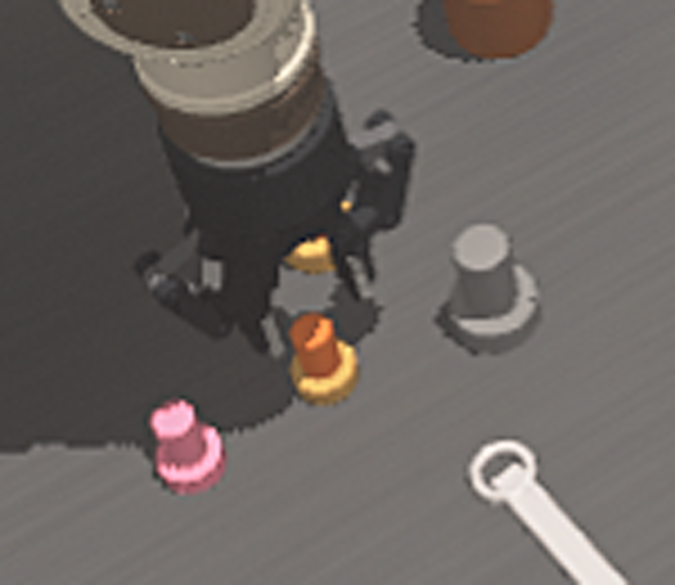

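```bash
python3 -m inch '[[[4,-0.2,0.3,0.2,0],[4,-0.2,0.3,1.4,0],[4,-0.2,0.3,2.6,0],[4,-0.2,0.3,3.4,0],[4,-0.2,0.3,3.4,0]]]' >/dev/null; python3 go.py .545 -.3175 .031 1.68
python3 -m inch '[[[3,0,0,0,0],[2,0,0,0,0],[1.2,0,0,0,0],[1.2,0,0,0,0],[1.2,0,0,0,0]]]' >/dev/null; python3 go.py .545 -.3175 .031 1.68
```

```text
t 24.77 pos [ 0.5439 -0.3172  0.0301] h 1.668 q [-0.52  0.66  0.07  0.99 -0.01 -0.62] F [ 0.9  -0.64 -0.22] w 0.0400
shift cm: x -0.04 y 0.10 z -0.09 roll -0.7
t 25.40 pos [ 0.5443 -0.3174  0.0306] h 1.668 q [-0.52  0.66  0.07  0.99 -0.01 -0.62] F [-0.43  1.2   0.95] w 0.0185
shift cm: x -0.01 y 0.07 z -0.04 roll -0.7
```

```bash
python3 -m inch '[[[1.2,0,0,-3,0],[1.2,0,0,-8,0],[1.2,0,0,-13,0],[1.2,0,0,-16,0],[1.2,0,0,-16,0]]]' >/dev/null; python3 go.py .678 .101 .19 1.68; python3 - <<'E'
from h import *
im,d=optics.camera("scene");cv2.imwrite("pics/s6.png",cv2.resize(im[190:350,80:240],None,fx=3.7,fy=3.7,interpolation=cv2.INTER_CUBIC)[:,:,::-1])
E
```

```text
t 26.02 pos [ 0.5474 -0.3163  0.1938] h 1.668 q [-0.52  0.53  0.3   1.34 -0.01 -0.61] F [ 0.66 -0.34 -0.98] w 0.0185
shift cm: x 40.26 y 17.05 z 0.38 roll -0.7
```

View pics/s6.png

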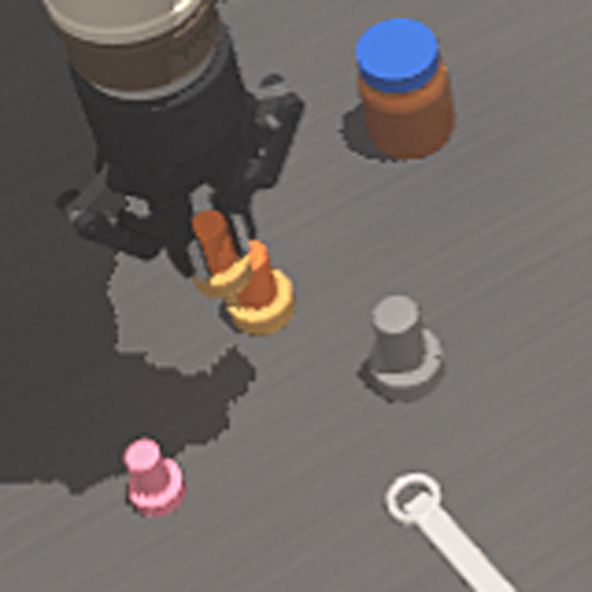

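The puck is held upright between the pads at about (220,265) in the crop, and the large orange one stands untouched behind it. I'll carry it over.

```bash
python3 -m inch '[[[1.2,3.5,1.5,0,0],[1.2,8,3.4,0,0],[1.2,13,5.5,0,0],[1.2,18,7.6,0,0],[1.2,23,9.7,0,0]]]' >/dev/null; python3 go.py .678 .101 .19 1.68;
```

```text
t 26.70 pos [ 0.6195 -0.0756  0.185 ] h 1.668 q [-0.12  0.53  0.27  1.33 -0.01 -0.21] F [ 0.49 -1.16 -1.2 ] w 0.0184
shift cm: x 17.01 y 7.54 z -0.50 roll -0.7
```

```bash
python3 -m inch '[[[1.2,4,1.8,0,0],[1.2,8.5,3.7,-0.5,0],[1.2,13,5.7,-0.5,0],[1.2,16,7.1,-0.5,0],[1.2,17,7.5,-0.5,0]]]' >/dev/null; python3 go.py .678 .101 .19 1.68; python3 -m inch '[[[1.2,0,0,0,0],[1.2,0,0,0,0],[1.2,0,0,0,0],[1.2,0,0,0,0],[1.2,0,0,0,0]]]' >/dev/null; python3 go.py .678 .101 .0926 1.68;python3 - <<'E'
from h import *
im,d=optics.camera("scene");cv2.imwrite("pics/s7.png",cv2.resize(im[150:300,240:390],None,fx=3.9,fy=3.9,interpolation=cv2.INTER_CUBIC)[:,:,::-1])
E
```

```text
t 27.32 pos [0.6767 0.103  0.1838] h 1.671 q [ 0.15  0.67  0.51  1.43 -0.01  0.06] F [-0.08 -0.2  -0.67] w 0.0182
shift cm: x -0.21 y 0.11 z -0.62 roll -0.5
t 27.95 pos [0.6767 0.1024 0.1842] h 1.670 q [ 0.15  0.66  0.51  1.43 -0.01  0.06] F [-0.01 -0.26 -1.42] w 0.0182
shift cm: x -0.15 y 0.11 z 9.16 roll -0.6
```

View pics/s7.png

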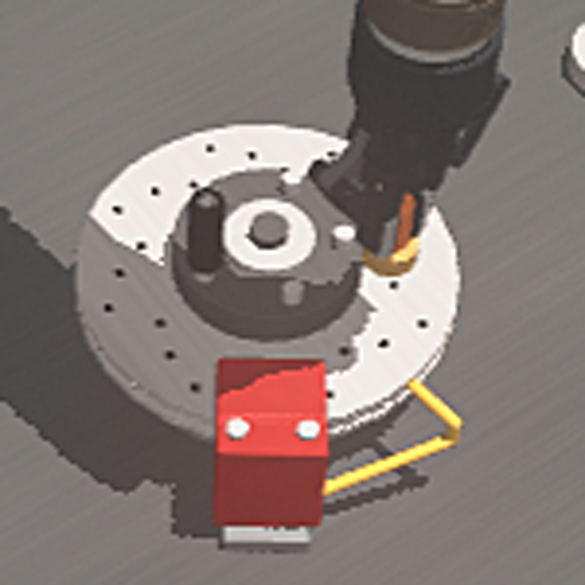

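```bash
python3 -m inch '[[[1.2,-0.15,0.1,2.5,0],[1.2,-0.15,0.1,5,0],[1.2,-0.15,0.1,7,0],[1.2,-0.15,0.1,8.4,0],[1.2,-0.15,0.1,8.4,0]]]' >/dev/null; python3 go.py .678 .101 .0915 1.68; python3 - <<'E'
from h import *
im,d=optics.camera("scene");cv2.imwrite("pics/s8.png",cv2.resize(im[170:300,260:390],None,fx=4.5,fy=4.5,interpolation=cv2.INTER_CUBIC)[:,:,::-1])
print(proj("scene",[.6779,.101,.06]))
E
python3 go.py .678 .101 .0915 1.68
```

```text
t 28.62 pos [0.6756 0.1    0.0989] h 1.670 q [ 0.15  0.71  0.36  1.24 -0.01  0.05] F [-0.15  0.36 -1.08] w 0.0186
shift cm: x 0.08 y 0.25 z 0.74 roll -0.6
[[335.05252568 240.95020324]]
t 28.68 pos [0.6763 0.1001 0.1001] h 1.670 q [ 0.15  0.71  0.36  1.25 -0.01  0.05] F [ 0.58 -0.31 -0.39] w 0.0183
shift cm: x 0.07 y 0.17 z 0.86 roll -0.6
```

View pics/s8.png

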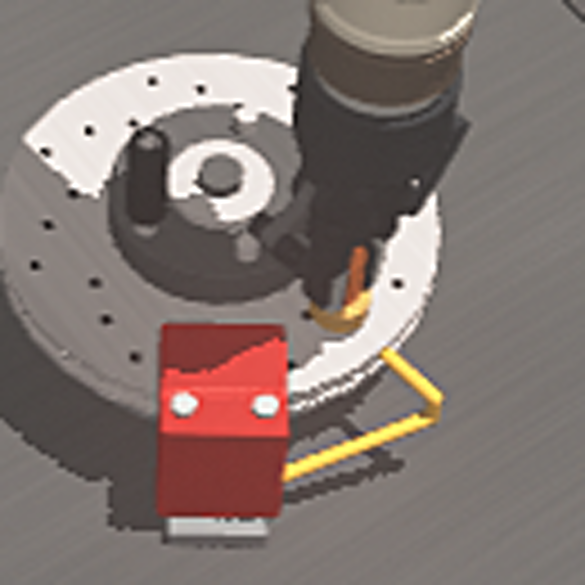

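```bash
python3 -m inch '[[[1.2,0.05,0.15,0.2,0],[1.2,0.07,0.17,0.4,0],[1.2,0.07,0.17,0.6,0],[1.2,0.07,0.17,0.75,0],[1.2,0.07,0.17,0.75,0]]]' >/dev/null; python3 go.py .678 .101 .0906 1.68
```

```text
t 29.30 pos [0.6777 0.1009 0.0924] h 1.670 q [ 0.15  0.72  0.36  1.23 -0.01  0.05] F [-0.18  0.72 -0.68] w 0.0187
shift cm: x 0.01 y 0.04 z 0.18 roll -0.6
```

```bash
python3 -m inch '[[[1.2,0,0.03,0.05,0],[1.2,0,0.03,0.1,0],[1.2,0,0.03,0.15,0],[1.2,0,0.03,0.2,0],[1.2,0,0.03,0.2,0]]]' >/dev/null; python3 go.py .678 .101 .0906 1.68
```

```text
t 29.93 pos [0.678  0.1009 0.0907] h 1.670 q [ 0.15  0.72  0.36  1.23 -0.01  0.05] F [-1.08 -0.04  0.85] w 0.0181
shift cm: x 0.01 y 0.00 z 0.01 roll -0.6
```

```bash
python3 -m inch '[[[1.2,0,0,0.03,0],[1.2,0,0,0.06,0],[1.2,0,0,0.09,0],[1.2,0,0,0.1,0],[1.2,0,0,0.1,0]]]' >/dev/null; python3 go.py .678 .101 .0906 1.68
```

```text
t 30.55 pos [0.678  0.1009 0.0906] h 1.670 q [ 0.15  0.72  0.35  1.23 -0.01  0.05] F [-2.86 -0.57  6.82] w 0.0185
shift cm: x 0.01 y 0.00 z 0.00 roll -0.6
```

```bash
python3 -m inch '[[[1.2,0,0,0,0],[1.8,0,0,0,0],[2.4,0,0,0,0],[3.0,0,0,0,0],[3.1,0,0,0,0]]]' >/dev/null; python3 go.py .678 .101 .19 1.68; python3 - <<'E'
from h import *
im,d=optics.camera("scene");cv2.imwrite("pics/s9.png",cv2.resize(im[170:300,260:390],None,fx=4.5,fy=4.5,interpolation=cv2.INTER_CUBIC)[:,:,::-1])
E
```

```text
t 31.18 pos [0.678  0.1009 0.0903] h 1.670 q [ 0.15  0.72  0.35  1.23 -0.01  0.05] F [-0.13  0.16 -0.38] w 0.0310
shift cm: x 0.01 y 0.00 z -9.97 roll -0.6
```

View pics/s9.png

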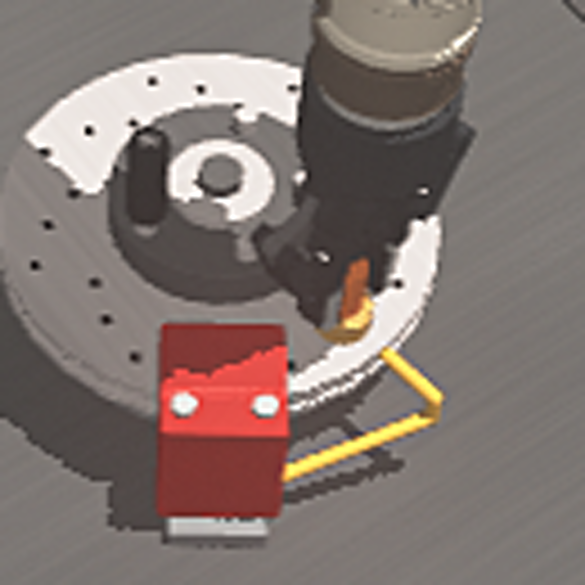

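The puck stands upright with its foot at crop (345,325), just inward of the pointer tip, and the fingers are open. I'll lift straight up and back away.

```bash
python3 -m inch '[[[3.1,0,0,-1,0],[3.1,0,0,-3,0],[3.1,0,0,-6,0],[3.1,0,0,-10,0],[3.1,0,0,-14,0]]]' >/dev/null; python3 -m inch '[[[3.1,0,-3,0,0],[3.1,0,-8,0,0],[3.1,0,-14,0,0],[3.1,0,-20,0,0],[3.1,0,-25,0,0]]]' >/dev/null;python3 -m inch '[[[3.1,0,0,0,0],[3.1,0,0,0,0],[3.1,0,0,0,0],[3.1,0,0,0,0],[3.1,0,0,0,0]]]' >/dev/null; python3 th.py; python3 - <<'E'
from h import *
np.set_printoptions(precision=4,suppress=True)
im,d=optics.camera("scene");P=cloud("scene",d);cv2.imwrite("pics/s10.png",cv2.resize(im[150:300,240:390],None,fx=3.9,fy=3.9,interpolation=cv2.INTER_CUBIC)[:,:,::-1])
f=(P[...,2]>.13)&(P[...,2]<.165)&(np.hypot(P[...,0]-.5855,P[...,1]-.0905)<.07);print('handle',P[f].mean(0),f.sum())
f=(P[...,2]>.1)&(P[...,2]<.112)&(np.hypot(P[...,0]-.678,P[...,1]-.101)<.03);print('mk top',P[f].mean(0),f.sum())
im,d=optics.camera("top");cv2.imwrite("pics/t10.png",im[:,:,::-1])
P=cloud("top",d);f=(P[...,2]>.098)&(P[...,2]<.115)&(np.hypot(P[...,0]-.678,P[...,1]-.101)<.03);print('mk top',P[f].mean(0),f.sum())
E
```

```text
t 33.10 th 3.224 r 0.1559 z 0.2375 herr 0.017 Ft -0.49 Fr 0.27 Fz -0.61 w 0.0310 q6 0.09
handle [0.5894 0.039  0.148 ] 126
mk top [0.6819 0.0991 0.108 ] 59
mk top [0.6771 0.1009 0.1065] 38
```

View pics/s10.png

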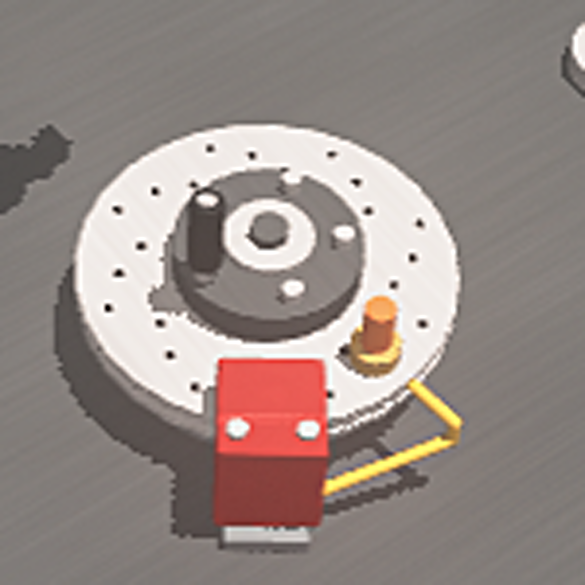

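View pics/t10.png

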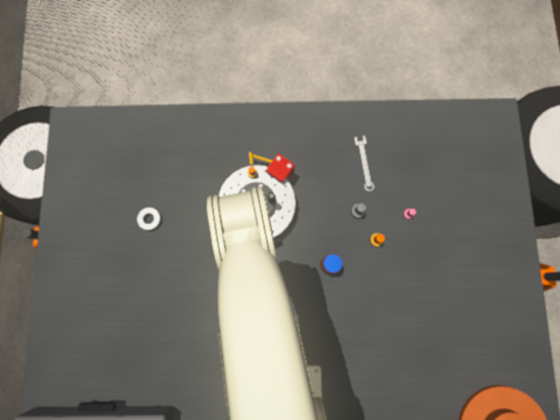

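The marker stands upright at the pointer, the disc hasn't moved (handle still at about 4.70 rad), and the jar, wrench and bearing are where they were. Handing in.

```bash
python3 -c "
from workcell import ticket;print(ticket.job_done())"
```

```text
the job is handed in; nothing more can be done
None
```

The disc is standing at its tight place, the orange marker is upright at the pointer, and I handed the job in at about 33 s of the 72 s. No verdict was reported.

**Finding the tight place:** I led the handle round counterclockwise with the fingers loosely around it, without gripping. The drag rose at handle angles of about 4.52 to 4.88 rad. Coming back the other way confirmed the far edge and the plateau. I left the handle at about 4.70 rad, the middle of that span.

**Placing the marker:** I picked the smaller orange puck, set it down at the pointer until the wrist felt about 7 N, let go and backed away.

**Last checks:**
- **Marker:** the top camera put its top at (0.677, 0.101) and the scene camera at (0.682, 0.099), against a mark point of (0.678, 0.101). It looks upright.
- **Disc:** the handle was within 1 mm of where it was before the placing.
- **Bystanders:** the jar, wrench and bearing look unmoved in the final top view.

**What disagreed or was not checked:**
- **Drag:** it read 11 N on the plateau and up to 16 N at its edge, higher than the 5 to 9 N given. I put this down to friction between the fingers and the handle, and to the arm flexing as it pushed.
- **Pad force:** I could not measure it directly, so the tight place rests on the felt drag alone.

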